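# Clip a ringed screwdriver into a snap hook

## Robot

A 6-joint arm with a two-finger parallel gripper is mounted at the origin on the work surface. World frame = base frame: x ahead of the robot, y to its left, z up, the work surface at z = 0. Lengths are in m, angles in rad, forces in N, time in s.
With the tool pointing down it reaches from about 0.275 to 0.75 m from the base axis. Payload 10.2 kg.
Tool frame: the origin (TCP) lies on the centre line of the jaws, within the pads' length; the fingertips stand 25 mm ahead of it and the grasp point (between the pads) lies 6 mm ahead of it; z points along the fingers, y is the direction in which the jaws open and shut (so a half turn about z gives the same grasp; the last joint's range is limited). The gripper opens to 88 mm and grips with 3 to 60 N. Pads are 18 mm wide; open, the fingers measure 123 mm over their backs; the gripper's body (75 mm by 187 mm) begins 45 mm behind the grasp point.
Start: joints at [0.897, 0.313, 1.498, -0, 1.331, -0.223], TCP at [0.229, 0.473, 0.264] pointing down, gripper open.
Joint ranges: [-2.94, 2.94], [-0.97, 2.17], [0.19, 2.56], [-1.23, 4.37], [0.02, 3.11], [-2.88, 2.88]. Speed limits (rad/s): [2.39, 2.39, 3.01, 3.14, 3.14, 3.14].

## Interface

Orientations are given as a 3x3 rotation matrix whose columns are the frame's x, y, z axes.
In Python, from workcell import robot gives the robot as it stands.
- The arm moves only by the tool arm_command, never from a script. Its argument "plan" is a list of rows, each a list of 7 numbers: the closure, from 0 (fully open) to 1 (shut), then the shift along the tool's x, y, z in mm, then the turn, a rotation vector about the tool's x, y, z in rad. A call has 1 to 20 rows; each row is the pose to reach, as a shift and turn from the pose measured when the call began, along the tool's axes at that moment; what a row does not reach only later rows make up. A row lasts 1/10 s, in which the tool goes at most 50 mm and 8.59 degrees, less where a joint would pass 70% of its speed; a pose out of reach is approached as far as the arm can. A call with a gripper value outside its range is refused whole. The fingers move at their own pace and stop on an object; "grip_force" is the grip in N (left out, the last holds). Time passes only in rows, so rows that repeat a pose let the fingers close. It gives the time, the measured TCP pose, the force and the opening at its end, in the units of the state.
- robot.get_obs(): the state, without advancing time (a new reading comes with each control period).
- robot.get_image(name): name is "scene" or "top" or "wrist"; returns a dict with "frame" (400x640x3 uint8, red, green, blue), "depth" (400x640 float32, m along the optical axis (not along the pixel's ray), 0 where there is no reading), "intrinsics" (3x3 intrinsics, pixels), "k1" (the pictures are not rectified: a ray, as slopes to the right and down, at radius r is drawn at 1 + k1 r^2 times it, then the intrinsics apply), "position" and "orientation" of the camera in the world. Camera axes: x right, y up, looking along -z (the intrinsics and any distortion apply to the point x, -y, -z); pixel columns grow to the right and rows downward; lengths in m; the calibration is good to about 2 mm. A picture is of the moment at which its call begins.
- robot.job_done(): hands the job in, once; it reports no verdict.
Trained networks look in the newest picture that a camera, given by its name, has taken for a name from the list of things; names that differ only in an ending like _2 or _b are one class to them, and where a whole thing is asked for, a point or a joint stands for the part that bears it (a point fixed in the world has none). Each returns a list of dicts, best first, with "p" (0 to 1); they miss things now and then, are a little off and sometimes report something else, mostly with a low value. They report only what shows in the picture. A call takes as long as a camera call. They do not tell look-alikes from the thing itself.
- robot.spot_in(query, camera): "position" ([x, y, z] in m, in world coordinates, good to about 4 mm: the middle of the surface that is visible of it).
- robot.silhouettes(query, camera): "region" (400x640 bool, what is visible of it).
The state is a dict: "time": time; "joint_positions": joint angles; "qd": joint speeds; "tau": joint torques, N m; "tcp_pos": TCP position; "tool_rot": TCP orientation; "contact_force": force on the tool from outside, world axes, zero at the start; "wrist_torque": the same for the moment, N m; "finger_gap": finger opening in m.
Only numpy, scipy, OpenCV 4.12 (cv2) and the standard library are available. Lean on these libraries where they do the work, as an engineer would, in place of code of your own. Each camera call takes 0.05 s, during which the arm holds its last target. There are 200 camera calls.

## Task

Hang the stubby screwdriver that has a steel ring on its butt on the stand's snap hook: press the ring down through the hook's sprung gate until the gate snaps shut behind it, then tug the tool gently upward against the shut gate (about half a kilogram) to check that it holds, and let go so that it hangs straight down by its ring, no longer swinging. Do not force the hook: never load it with more than about a kilogram. And leave the other tools where they are.

Things in the scene. Friction and masses are not known exactly. Their poses are not given: they have to be found in the camera images.
- driver_mid (a point): Centre of the handle of the ringed stubby screwdriver, half-way up, 53 mm above the table as it lies level on its rest. Handle: orange plastic, flat sides, 74 mm long (x), 24 wide (y), 26 high (z); +x points along the tool to the ring. Steel shank 7 mm thick towards -x, ends at x = -82 mm. 90 to 145 g. The tool can pitch a little in the grip when its ring is loaded.
- ring_end (a point): Middle of the ring's outermost bar, 82 mm from the handle's centre along +x: the part that goes through the gate. The ring is steel, rigid on the tool (10 mm thick neck), lying level at the handle's mid height: centre 65 mm from the handle's centre, inside diameter 30 mm, bar 6 mm thick. Axes as the handle's.
- rest: Wooden rest, fixed: base board 130 x 90 x 8 mm with an upright strip on it along x, 90 long, 20 wide, top 40 mm above the table, on which the screwdriver's handle lies. Origin under its centre.
- stand: Fixed steel stand: base plate 150 x 110 x 10 mm; post 16 mm thick, 275 mm tall, at x = +55 mm. Origin: on the table, under the middle of the hook's throat; z up, +x points from the hook to the post. A tool comes from the -x side, its ring towards +x. The hook's height on the post is set by hand: the gate's pin is 225 to 265 mm above the table, not reported; the hook stays put in use.
- hook_foot (a point): Same place and axes as the stand's origin. The hook above it is an upright J of 8 mm bar in the x-z plane, open at the top: tip at x = -15 mm, back leg at x = +15 mm, 22 mm clear between. The ring goes over the tip, its end bar into the throat. Seen from the gate's pin, the tip's top is 6 mm higher, the hook's inside bottom 40 mm lower (ring bar centre then 37 mm lower).
- gate (a joint): Angle (rad) of the sprung gate, a level 5 mm bar closing the throat's top from its pin on the back leg (x = +13 mm) to the inside of the tip: 0 shut, grows as it is pressed down and inward, to 1.45. The ring needs 1 to 4 N to press it open and passes it once its bar is 20 to 28 mm below the pin; it then springs shut. From inside, pulling up does not open it.
- socket_short: Short black socket standing on end, 28 mm thick, 40 mm tall; origin under its centre. A bystander.
- socket_deep: Deep black socket standing on end, 28 mm thick, 85 mm tall; origin under its centre. A bystander.
- carton: White, blue and yellow carton, 50 x 120 x 45 mm (x, y, z); origin under its centre. A bystander.
- plain_driver: Orange screwdriver without a ring lying on the table, handle 85 x 24 x 20 mm, shank 80 mm to -x; origin under the handle's centre. A bystander.
Not all that is in view belongs to the job. Leave any green or yellow look-alike of the part that bears driver_mid alone.

How it is judged:
On the way, in this order (a step that is already met when the one before it is completed fails the run):
1. the ring presses the gate open (value of joint gate above 0.4 rad and contact force between driver and gate above 0.3 N).
2. the ring's end bar is inside the hook and the gate has snapped shut above it (z of ring_end in the frame of gate between -0.045 and -0.003 m and x of ring_end in the frame of gate between -0.026 and 0 m and y of ring_end in the frame of gate between -0.012 and 0.012 m and value of joint gate below 0.1 rad), for 0.1 s.
3. the ring is tugged up against the shut gate from inside with more than 3 N (all of step 2 and contact force between driver and gate above 3 N and contact force between the fingers and driver above 0.5 N), for 0.15 s.
At the end, for the whole second after the job is handed in: The gate is shut (below 0.1 rad), the ring's end bar is inside the hook under the gate, and the screwdriver hangs by its ring, ring up, within 0.3 rad of straight down, released and almost still, swinging slightly at most (below 0.12 m/s and 1.5 rad/s) (all of step 2 and angle between driver_mid's own x axis and vertical below 0.3 rad and linear speed of driver below 0.12 m/s and angular speed of driver below 1.5 rad/s); the robot touches nothing.
It fails at once if the held screwdriver bears on the hook or its stand with more than 12 N (contact force between driver and stand above 12 N and contact force between the fingers and driver above 0.5 N).
It fails at once if the short socket is moved by more than 20 mm (distance of socket_short from where it was at the start of the episode above 0.02 m).
It fails at once if the deep socket is moved by more than 20 mm (distance of socket_deep from where it was at the start of the episode above 0.02 m).
It fails at once if the carton is moved by more than 20 mm (distance of carton from where it was at the start of the episode above 0.02 m).
It fails at once if the plain screwdriver is moved by more than 20 mm (distance of plain_driver from where it was at the start of the episode above 0.02 m).
It also fails if it takes over 72 s, if anything falls off the work surface, if the arm or the gripper's body presses on something with over 40 N, if the wrist force passes 120 N, or if a joint passes its speed limit or range.

## Working session

There is one attempt and no reset: what is moved stays moved. The work goes in short steps, Python scripts to look and compute and a tool call to move; the robot and the scene stay as the last step left them, time stands still between calls to the robot, and variables do not carry over. Pictures are saved under pics/ and viewed, about 8 in all and at most 12, crops included, and the job is handed in when it is done.

Besides the shell and the picture viewer there is one more tool, called after "Call:" by a JSON object that holds its "name" and its "arguments", one argument or row to a line. arm_command: Moves the arm, as the interface text tells. Its arguments: {"type":"object","properties":{"plan":{"type":"array","items":{"type":"array","items":{"type":"number"}}},"grip_force":{"type":"number"}},"required":["plan"]}

```bash
ls; mkdir -p pics; cat > h.py <<'E'
import numpy as np, cv2
from workcell import robot
def save(cam,name,im=None):
    im=im or robot.get_image(cam); cv2.imwrite(f'pics/{name}.png',im['frame'][:,:,::-1]); return im
def rays(im,uv):
    K=np.array(im['intrinsics'],float); k=im['k1']
    uv=np.atleast_2d(np.asarray(uv,float)); d=(uv-[K[0,2],K[1,2]])/[K[0,0],K[1,1]]
    s=d.copy()
    for _ in range(20): s=d/(1+k*(s**2).sum(1,keepdims=True))
    return np.c_[s[:,0],-s[:,1],-np.ones(len(s))]
def pts(im,mask=None,uv=None):
    if uv is None:
        v,u=np.nonzero(mask&(im['depth']>0)); uv=np.c_[u,v]
    uv=np.asarray(uv); z=im['depth'][uv[:,1].astype(int),uv[:,0].astype(int)]
    return rays(im,uv)*z[:,None]@np.array(im['orientation']).T+np.array(im['position'])
def proj(im,P):
    c=(np.atleast_2d(P)-im['position'])@np.array(im['orientation'])
    s=np.c_[c[:,0],-c[:,1]]/-c[:,2:]; s=s*(1+im['k1']*(s**2).sum(1,keepdims=True))
    K=np.array(im['intrinsics']); return s*[K[0,0],K[1,1]]+[K[0,2],K[1,2]]
E
python3 - <<'E'
from h import *
for c in ['scene','top','wrist']:
    im=save(c,c+'0'); print(c,im['position'],im['k1'],np.array(im['intrinsics'])[0])
    for q in ['driver_mid','ring_end','rest','stand','hook_foot','gate','socket_short','socket_deep','carton','plain_driver']:
        r=robot.spot_in(q,c); print(q,[(round(x['p'],2),np.round(x['position'],3).tolist()) for x in r[:3]])
a=cv2.imread('pics/scene0.png');b=cv2.imread('pics/top0.png')
cv2.imwrite('pics/both.png',cv2.resize(np.vstack([a,b]),(480,600)))
print(robot.get_obs())
E
```

```text
pics
scene [1.02576053 0.30352682 0.97755076] 0.016849889058311623 [383.56366724   0.         328.40539132]
driver_mid [(0.74, [0.382, -0.205, 0.019]), (0.65, [0.575, -0.114, 0.06]), (0.58, [0.64, -0.289, 0.027])]
ring_end [(0.72, [0.379, -0.208, 0.022]), (0.57, [0.633, -0.288, 0.022]), (0.56, [0.57, -0.112, 0.061])]
rest [(0.56, [0.588, -0.103, 0.008]), (0.29, [0.575, -0.112, 0.061])]
stand [(0.66, [0.655, 0.197, 0.011])]
hook_foot [(0.79, [0.656, 0.196, 0.01])]
gate []
socket_short [(0.61, [0.462, -0.016, 0.031])]
socket_deep [(0.75, [0.481, 0.394, 0.055])]
carton [(0.86, [0.762, 0.018, 0.041])]
plain_driver [(0.72, [0.491, -0.388, 0.014])]
top [0.4345097  0.01209871 1.53079962] -0.13001256351367452 [496.08888699   0.         317.7651316 ]
driver_mid [(0.75, [0.627, -0.299, 0.03]), (0.62, [0.57, -0.11, 0.063]), (0.62, [0.37, -0.22, 0.027])]
ring_end [(0.77, [0.567, -0.113, 0.067]), (0.73, [0.369, -0.215, 0.028]), (0.56, [0.629, -0.299, 0.022])]
rest [(0.62, [0.564, -0.109, 0.004])]
stand [(0.91, [0.624, 0.186, 0.01])]
hook_foot [(0.61, [0.628, 0.189, 0.009]), (0.56, [0.451, -0.024,
[... 627 characters left out ...]
,  5.76419990e-06,
        1.33100147e+00, -2.23386488e-01]), 'qd': array([-0.00147689,  0.00249926, -0.00048411, -0.00039588, -0.00026891,
        0.00119143]), 'tau': array([-1.84645619e-04, -4.02106404e+01, -2.52415538e+01,  6.94915093e-02,
        3.19739850e-02, -8.66000306e-06]), 'tcp_pos': array([0.2287389 , 0.47256067, 0.26373565]), 'tool_rot': array([[-9.00103478e-01,  4.35676175e-01,  1.12550140e-05],
       [ 4.35676175e-01,  9.00103477e-01,  2.30546699e-05],
       [-8.63067969e-08,  2.56551300e-05, -1.00000000e+00]]), 'contact_force': array([ 0.24490268, -0.65184434,  0.73277938]), 'wrist_torque': array([-0.00535097,  0.01651142, -0.03858013]), 'finger_gap': 0.08823845885479023}
```

View pics/both.png

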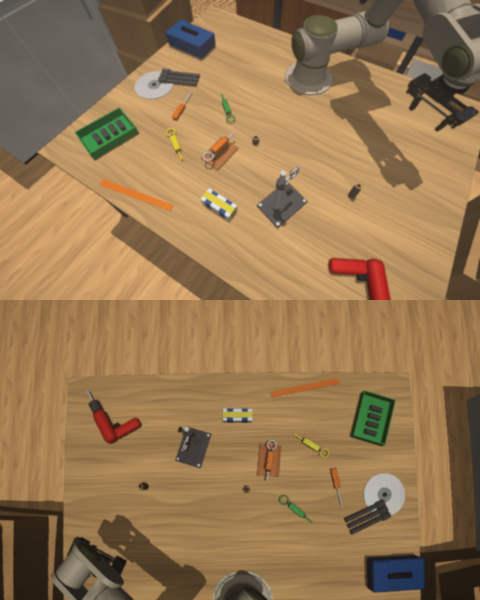

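```bash
python3 - <<'E'
from h import *
P={}
for c in ['scene','top']:
    im=robot.get_image(c)
    d=im['depth']; m=d>0
    p=np.full(d.shape+(3,),np.nan); v,u=np.nonzero(m); p[v,u]=pts(im,m)
    f=im['frame'].astype(int); 
    # driver orange on rest
    near=(abs(p[...,0]-.57)<.12)&(abs(p[...,1]+.11)<.12)
    org=near&(f[...,0]>150)&(f[...,0]>f[...,2]+70)&(p[...,2]>.035)
    q=p[org]; 
    if len(q):
        r=cv2.minAreaRect((q[:,:2]*1000).astype(np.float32)); print(c,'orange',len(q),q.mean(0),np.percentile(q[:,2],[5,50,95]),r, f[org].mean(0))
    hi=near&(p[...,2]>.045)&~org; q=p[hi]; print('nonorange high',len(q)); print(np.round(q[::max(1,len(q)//15)],3).tolist())
    near=(abs(p[...,0]-.63)<.15)&(abs(p[...,1]-.19)<.15)
    q=p[near&(p[...,2]>.03)]; print('stand pts',len(q)); print(np.round(q[np.argsort(q[:,2])][::max(1,len(q)//30)],3).tolist())
    b=p[near&(p[...,2]>.005)&(p[...,2]<.02)]
    print('base',cv2.minAreaRect((b[:,:2]*1000).astype(np.float32)))
E
```

```text
scene orange 186 [ 0.56880359 -0.11427543  0.06450821] [0.06100718 0.06500071 0.06752898] ((566.482177734375, -114.78334045410156), (24.810436248779297, 83.75741577148438), 82.51968383789062) [210.02150538 116.89247312  50.60215054]
nonorange high 192
[[0.49, -0.103, 0.058], [0.51, -0.108, 0.057], [0.528, -0.109, 0.063], [0.543, -0.099, 0.063], [0.552, -0.1, 0.058], [0.562, -0.104, 0.053], [0.577, -0.104, 0.057], [0.59, -0.106, 0.056], [0.613, -0.131, 0.057], [0.623, -0.145, 0.052], [0.604, -0.117, 0.051], [0.614, -0.116, 0.059], [0.618, -0.117, 0.053], [0.645, -0.135, 0.059], [0.632, -0.107, 0.055], [0.649, -0.119, 0.057]]
stand pts 895
[[0.753, 0.071, 0.03], [0.775, 0.053, 0.04], [0.665, 0.192, 0.043], [0.764, 0.061, 0.044], [0.735, 0.069, 0.044], [0.777, 0.067, 0.045], [0.736, 0.042, 0.046], [0.758, 0.054, 0.046], [0.769, 0.056, 0.047], [0.665, 0.18, 0.056], [0.666, 0.192, 0.085], [0.667, 0.182, 0.113], [0.667, 0.185, 0.14], [0.665, 0.192, 0.162], [0.599, 0.209, 0.185], [0.596, 0.204, 0.194], [0.675, 0.183, 0.202], [0.638, 0.191, 0.206], [0.634, 0.196, 0.209], [0.674, 0.224, 0.21]
[... 1107 characters left out ...]
.043], [0.756, 0.052, 0.044], [0.734, 0.061, 0.045], [0.762, 0.064, 0.046], [0.755, 0.055, 0.047], [0.774, 0.045, 0.048], [0.771, 0.066, 0.05], [0.651, 0.182, 0.056], [0.653, 0.179, 0.104], [0.659, 0.177, 0.144], [0.616, 0.2, 0.186], [0.618, 0.196, 0.193], [0.646, 0.179, 0.203], [0.644, 0.194, 0.206], [0.671, 0.205, 0.208], [0.629, 0.191, 0.211], [0.67, 0.221, 0.213], [0.667, 0.212, 0.216], [0.656, 0.198, 0.217], [0.65, 0.187, 0.218], [0.663, 0.171, 0.22], [0.598, 0.205, 0.223], [0.624, 0.199, 0.228], [0.621, 0.191, 0.231], [0.652, 0.185, 0.24], [0.655, 0.178, 0.268], [0.656, 0.185, 0.276]]
base ((630.1082763671875, 189.8624725341797), (299.68701171875, 298.4335021972656), 89.91890716552734)
```

The pictures show the ringed orange screwdriver on its rest (centre about (0.567, -0.117), yaw about -8°). They also show the stand at about (0.63, 0.19), plus green and yellow look-alikes. First I'll go past the stand to look at the hook with the wrist camera.

Call:
{"name": "arm_command", "arguments": {
  "plan": [
    [0,-363,-128,-66,0,0,2.99],
    [0,-363,-128,-66,0,0,2.99],
    [0,-363,-128,-66,0,0,2.99],
    [0,-363,-128,-66,0,0,2.99],
    [0,-363,-128,-66,0,0,2.99],
    [0,-363,-128,-66,0,0,2.99],
    [0,-363,-128,-66,0,0,2.99],
    [0,-363,-128,-66,0,0,2.99],
    [0,-363,-128,-66,0,0,2.99],
    [0,-363,-128,-66,0,0,2.99],
    [0,-363,-128,-66,0,0,2.99],
    [0,-363,-128,-66,0,0,2.99],
    [0,-363,-128,-66,0,0,2.99],
    [0,-363,-128,-66,0,0,2.99],
    [0,-363,-128,-66,0,0,2.99],
    [0,-363,-128,-66,0,0,2.99],
    [0,-363,-128,-66,0,0,2.99],
    [0,-363,-128,-66,0,0,2.99],
    [0,-363,-128,-66,0,0,2.99],
    [0,-363,-128,-66,0,0,2.99]
  ]
}}

```text
time: 3.75
tcp_pos: [0.4997, 0.1992, 0.3297]
tool_rot: [[0.954, -0.301, 0.0], [-0.301, -0.954, -0.0], [0.0, 0.0, -1.0]]
contact_force: [-0.6, -0.9, 0.5]
finger_gap: 0.0881
```

```bash
python3 - <<'E'
from h import *
o=robot.get_obs(); print(o['time'],o['joint_positions'].round(3),o['tcp_pos'].round(4),o['tool_rot'].round(3).tolist())
im=save('wrist','w1'); print(im['position'],np.array(im['orientation']).round(3).tolist())
np.savez('w1.npz',**im)
for q in ['stand','gate','hook_foot']:
    print(q,[(round(x['p'],2),np.round(x['position'],3).tolist()) for x in robot.spot_in(q,'wrist')])
E
```

```text
3.75 [ 0.161  0.304  1.338 -0.     1.499  2.037] [0.4997 0.1992 0.3297] [[0.954, -0.301, 0.0], [-0.301, -0.954, -0.0], [0.0, 0.0, -1.0]]
[0.56261971 0.17936999 0.45056278] [[-0.3, 0.921, 0.248], [-0.954, -0.289, -0.078], [0.0, -0.26, 0.966]]
stand [(0.76, [0.638, 0.195, 0.008])]
gate [(0.53, [0.61, 0.204, 0.233])]
hook_foot [(0.75, [0.634, 0.19, 0.012])]
```

View pics/w1.png

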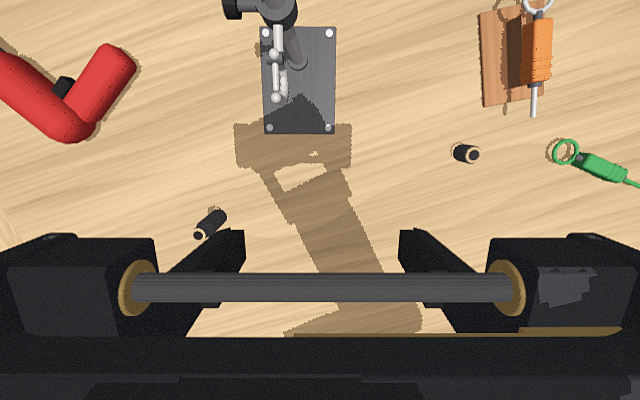

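The wrist picture shows the base plate at px (260-335, 27-133) and the hook as light parts near (276, 30-100), with the post top cut off at (285, 0). I'll back off 80 mm for a better and second view.

Call:
{"name": "arm_command", "arguments": {
  "plan": [
    [0,-50,0,0,0,0,0],
    [0,-80,0,0,0,0,0],
    [0,-80,0,0,0,0,0],
    [0,-80,0,0,0,0,0],
    [0,-80,0,0,0,0,0]
  ]
}}

```text
time: 4.45
tcp_pos: [0.4239, 0.2222, 0.3296]
tool_rot: [[0.957, -0.29, 0.0], [-0.29, -0.957, -0.0], [0.0, 0.0, -1.0]]
contact_force: [0.3, -1.9, -0.1]
finger_gap: 0.0881
```

```bash
python3 - <<'E'
from h import *
im=robot.get_image('wrist'); np.savez('w2.npz',**im)
f=im['frame']; cv2.imwrite('pics/w2.png',cv2.resize(f[40:240,200:440,::-1],(720,600),interpolation=cv2.INTER_CUBIC))
for q in ['stand','gate']:
    print(q,[(round(x['p'],2),np.round(x['position'],3).tolist()) for x in robot.spot_in(q,'wrist')])
for n in ['w1','w2']:
    w=dict(np.load(n+'.npz')); p=pts(w,w['depth']>0)
    q=p[(abs(p[:,0]-.63)<.15)&(abs(p[:,1]-.19)<.1)]
    b=q[(q[:,2]>.006)&(q[:,2]<.02)]; print('base',cv2.minAreaRect((b[:,:2]*1000).astype(np.float32)))
    for lo,hi in [(.03,.17),(.17,.2),(.2,.21),(.21,.22),(.22,.23),(.23,.24),(.24,.25),(.25,.3)]:
        s=q[(q[:,2]>lo)&(q[:,2]<hi)]
        if len(s): print(lo,len(s),s.mean(0).round(4),s.min(0).round(3),s.max(0).round(3))
E
```

```text
stand [(0.81, [0.608, 0.206, 0.006])]
gate []
base ((630.324462890625, 194.5965576171875), (110.17245483398438, 148.65606689453125), 72.41305541992188)
0.03 450 [0.6516 0.185  0.1104] [0.65  0.178 0.03 ] [0.657 0.194 0.17 ]
0.17 358 [0.6167 0.1969 0.1899] [0.588 0.171 0.182] [0.664 0.217 0.2  ]
0.2 651 [0.646  0.1989 0.2072] [0.588 0.171 0.2  ] [0.669 0.227 0.21 ]
0.21 994 [0.6529 0.1968 0.2158] [0.588 0.171 0.21 ] [0.67  0.226 0.22 ]
0.22 495 [0.6172 0.1979 0.2271] [0.587 0.179 0.22 ] [0.655 0.211 0.23 ]
0.23 183 [0.6175 0.1987 0.2313] [0.588 0.183 0.23 ] [0.653 0.21  0.236]
base ((607.1264038085938, 201.99868774414062), (110.42557525634766, 103.91648864746094), 72.4879379272461)
0.17 21 [0.5885 0.2073 0.1946] [0.587 0.204 0.189] [0.59  0.21  0.199]
```

View pics/w2.png

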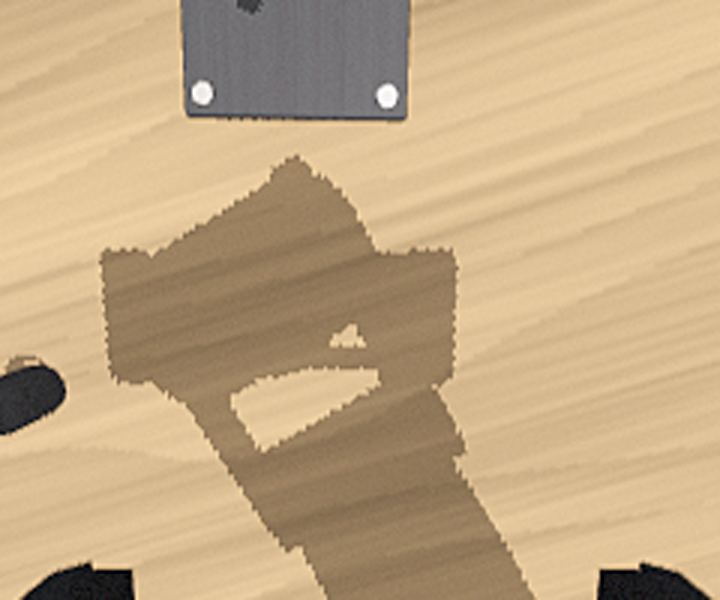

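```bash
python3 - <<'E'
from h import *
w=dict(np.load('w1.npz')); m=w['depth']>0; p=pts(w,m); 
a=np.deg2rad(-17.6); X=np.array([np.cos(a),np.sin(a)]); Y=np.array([-X[1],X[0]])
c=np.array([.6303,.1946])
def loc(p): return np.c_[(p[:,:2]-c)@X,(p[:,:2]-c)@Y,p[:,2]]*1000
l=loc(p); k=(abs(l[:,0])<80)&(abs(l[:,1])<55)&(l[:,2]>30); l=l[k]
post=l[(l[:,2]<165)]; print('post face x',np.percentile(post[:,0],[5,50,95]),'y',np.percentile(post[:,1],[2,50,98]))
h=l[l[:,2]>170]
for x in range(-50,60,3):
    s=h[(h[:,0]>=x)&(h[:,0]<x+3)]
    if len(s): print(x,len(s),'y',np.percentile(s[:,1],[5,50,95]).round(1),'z',np.percentile(s[:,2],[5,25,50,75,95,100]).round(1))
f=w['frame'][0:140,210:350,::-1]; cv2.imwrite('pics/w1c.png',cv2.resize(f,(600,600),interpolation=cv2.INTER_CUBIC))
E
```

```text
post face x [21.10665596 22.3409507  28.04963578] y [-8.02893831 -3.29123875  5.56016486]
-47 14 y [-1.5 -0.2  1.8] z [207.  220.6 228.4 229.1 229.7 230.2]
-44 67 y [-3.8 -2.1  2.6] z [200.4 215.  229.1 230.4 231.7 231.9]
-41 57 y [-3.9 -2.   2.6] z [194.1 218.9 229.4 230.5 231.2 231.6]
-38 33 y [-3.8 -1.3  1.4] z [186.1 189.7 195.2 227.5 229.4 230. ]
-35 50 y [-3.5 -0.6  2.2] z [185.4 188.  190.3 227.6 228.7 229.7]
-32 61 y [-2.9 -0.4  2.7] z [184.7 185.5 187.2 227.2 228.4 229.3]
-29 60 y [-3.6 -0.3  3.2] z [183.5 185.3 206.  227.1 228.4 228.8]
-26 62 y [-3.1 -0.3  3.1] z [183.1 184.9 186.3 227.  228.6 229.2]
-23 63 y [-3.2 -0.6  2.3] z [184.  186.  188.  227.4 228.4 229. ]
-20 75 y [-3.8 -0.4  2.8] z [185.3 188.3 225.6 227.3 228.1 228.3]
-17 141 y [-5.8 -0.9  5. ] z [189.2 198.2 228.1 229.2 230.2 231.8]
-14 104 y [-5.9 -1.9  5. ] z [193.9 229.  230.1 231.1 232.5 233.6]
-11 58 y [-5.9 -1.3  4.8] z [222.  228.6 230.5 231.6 232.6 232.7]
-8 6 y [-1.5 -0.2  1.3] z [228.4 229.4 229.8 230.4 230.7 230.7]
-5 23 y [-3.9 -2.   1.9] z [205.8 207.4 208.7 209.3 209.8 210.3]
-2 44 y [-3.9 -0.6  3. ] z [205.6 207.4 208.3 209.1 210.  210.1]
1 43 y [-3.5 -0.6  3.6] z [206.2 208.  208.7 209.4 210.4 211.3]
4 43 y [-3.6  0.1  3.6] z [206.9 207.3 208.4 209.3 210.  210.4]
7 44 y [-3.6 -0.3  3.3] z [206.7 207.4 208.7 209.4 210.4 211.3]
10 40 y [-3.7 -0.9  3.1] z [206.3 208.2 208.7 209.2 210.2 210.5]
13 184 y [-6.3 -1.7  5.8] z [196.7 207.7 211.2 217.1 218.9 219.7]
16 226 y [-10.3  -2.5   9.6] z [195.4 206.2 216.7 218.4 219.3 220.4]
19 379 y [-12.2   1.6  37.9] z [202.4 209.6 217.8 219.1 231.5 235.8]
22 375 y [-13.8   8.8  37.8] z [202.4 209.5 217.  219.  228.1 233. ]
25 309 y [-14.6  20.7  38.1] z [206.  209.2 214.  217.8 219.3 224.3]
28 118 y [-14.9  25.1  36.7] z [204.2 209.8 210.4 211.7 215.8 216.8]
31 2 y [-13.    3.2  19.4] z [194.6 197.6 201.4 205.2 208.2 208.9]
```

View pics/w1c.png

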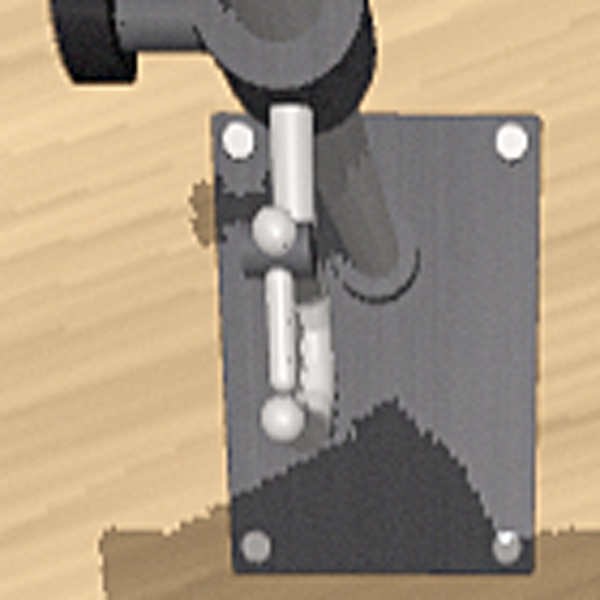

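The crop shows the tip ball at (283, 415), the gate bar (270-295, 270-390), the pin at (275, 250) and the post foot at (375, 275), which agrees with the depth slices. So the hook foot is at about (0.6044, 0.2023), yaw -17.6°, pin z about 0.226. Next is the driver.

Call:
{"name": "arm_command", "arguments": {
  "plan": [
    [0,136,299,80,0,0,-0.154],
    [0,136,299,80,0,0,-0.154],
    [0,136,299,80,0,0,-0.154],
    [0,136,299,80,0,0,-0.154],
    [0,136,299,80,0,0,-0.154],
    [0,136,299,80,0,0,-0.154],
    [0,136,299,80,0,0,-0.154],
    [0,136,299,80,0,0,-0.154],
    [0,136,299,80,0,0,-0.154],
    [0,136,299,80,0,0,-0.154],
    [0,136,299,80,0,0,-0.154]
  ]
}}

```text
time: 5.7
tcp_pos: [0.4669, -0.1025, 0.2499]
tool_rot: [[0.99, -0.139, 0.0], [-0.139, -0.99, -0.0], [0.0, 0.0, -1.0]]
contact_force: [0.8, 0.2, -0.0]
finger_gap: 0.088
```

```bash
python3 - <<'E'
from h import *
o=robot.get_obs(); print(o['time'],o['joint_positions'].round(3),o['tcp_pos'].round(4),o['tool_rot'].round(3).tolist())
w=save('wrist','w3'); np.savez('w3.npz',**w)
d=w['depth'];p=np.full(d.shape+(3,),np.nan);v,u=np.nonzero(d>0);p[v,u]=pts(w,d>0); f=w['frame'].astype(int)
near=(abs(p[...,0]-.58)<.1)&(abs(p[...,1]+.12)<.07)&(p[...,2]>.047)&(p[...,2]<.08)
org=near&(f[...,0]>f[...,2]+60)
q=p[org&(p[...,2]>.058)]; print('top',len(q),q.mean(0),np.percentile(q[:,2],[5,50,95]),cv2.minAreaRect((q[:,:2]*1000).astype(np.float32)))
st=near&~org; q=p[st]; r=q[q[:,0]>.617]; (cx,cy),rr=cv2.minEnclosingCircle((r[:,:2]*1000).astype(np.float32)); print('ring',len(r),cx,cy,rr,np.percentile(r[:,2],[5,50,90,98]))
s=q[q[:,0]<.527]; print('shank',len(s),s.mean(0),np.percentile(s[:,2],[50,95]), s[:,0].min())
vx=cv2.fitLine((p[near][:,:2]*1000).astype(np.float32),cv2.DIST_HUBER,0,.01,.01).ravel(); print('axis',vx,np.degrees(np.arctan2(vx[1],vx[0])))
E
```

```text
5.7 [-0.462  0.221  1.655 -0.     1.265  1.249] [ 0.4669 -0.1025  0.2499] [[0.99, -0.139, 0.0], [-0.139, -0.99, -0.0], [0.0, 0.0, -1.0]]
top 1709 [ 0.56555494 -0.1158739   0.06552609] [0.06305222 0.06570448 0.06706615] ((565.2564697265625, -116.12176513671875), (25.04015350341797, 74.0683822631836), 80.3657455444336)
ring 542 628.5825805664062 -126.16876220703125 20.759531021118164 [0.05363068 0.05547862 0.05674826 0.05725502]
shank 264 [ 0.50781341 -0.10714328  0.05620745] [0.05588853 0.06032191] 0.48433300216313047
axis [ 9.8763925e-01 -1.5674420e-01  5.6533508e+02 -1.1596605e+02] -9.017967
```

View pics/w3.png

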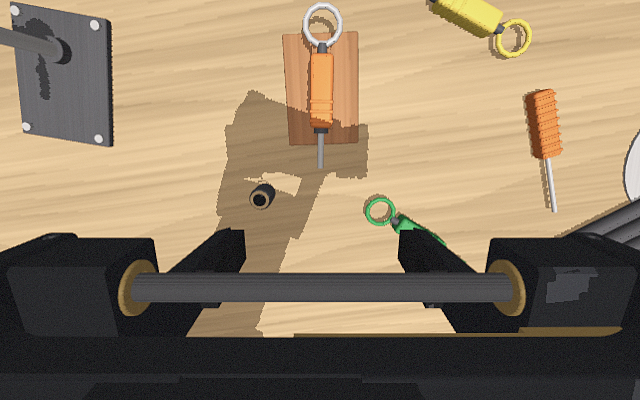

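The handle centre is at (0.5653, -0.116), yaw about -9.2°, mid height 0.053 (px 320, 88; ring at 322, 25). Both views and the text agree, so I'll approach and grip 6 mm towards the ring.

Call:
{"name": "arm_command", "arguments": {
  "plan": [
    [0,50,0,30,0,0,0.021],
    [0,100,0,70,0,0,0.021],
    [0,105,0,110,0,0,0.021],
    [0,105,0,140,0,0,0.021],
    [0,105,0,165,0,0,0.021],
    [0,105,0,178,0,0,0.021],
    [0,105,0,185,0,0,0.021],
    [0,105,0,185,0,0,0.021],
    [0,105,0,185,0,0,0.021],
    [0,105,0,185,0,0,0.021]
  ]
}}

```text
time: 6.75
tcp_pos: [0.5715, -0.1174, 0.0662]
tool_rot: [[0.987, -0.16, 0.002], [-0.16, -0.987, -0.001], [0.002, 0.001, -1.0]]
contact_force: [-0.5, 0.1, -0.1]
finger_gap: 0.0881
```

Call:
{"name": "arm_command", "arguments": {
  "plan": [
    [0.5,0,0,0,0,0,0],
    [0.7,0,0,0,0,0,0],
    [1,0,0,0,0,0,0],
    [1,0,0,0,0,0,0],
    [1,0,0,0,0,0,0],
    [1,0,0,0,0,0,0],
    [1,0,0,0,0,0,0],
    [1,0,0,0,0,0,0],
    [1,0,0,0,0,0,0],
    [1,0,0,0,0,0,0]
  ],
  "grip_force": 50
}}

```text
time: 7.75
tcp_pos: [0.5714, -0.1174, 0.0662]
tool_rot: [[0.987, -0.16, 0.002], [-0.16, -0.987, -0.001], [0.002, 0.001, -1.0]]
contact_force: [0.5, 0.2, -0.5]
finger_gap: 0.0236
```

Call:
{"name": "arm_command", "arguments": {
  "plan": [
    [1,0,0,-20,0,0,0],
    [1,0,0,-60,0,0,0],
    [1,0,0,-110,0,0,0],
    [1,0,0,-160,0,0,0],
    [1,0,0,-200,0,0,0],
    [1,-20,-45,-220,0,0,0.02],
    [1,-40,-90,-220,0,0,0.04],
    [1,-60,-135,-220,0,0,0.06],
    [1,-80,-180,-220,0,0,0.08],
    [1,-100,-225,-220,0,0,0.1],
    [1,-120,-270,-220,0,0,0.12],
    [1,-140,-310,-220,0,0,0.14],
    [1,-150,-333,-220,0,0,0.147],
    [1,-153,-340,-220,0,0,0.147],
    [1,-153,-340,-220,0,0,0.147],
    [1,-153,-340,-220,0,0,0.147],
    [1,-153,-340,-220,0,0,0.147]
  ]
}}

```text
time: 9.45
tcp_pos: [0.4748, 0.2419, 0.2854]
tool_rot: [[0.953, -0.304, 0.002], [-0.304, -0.953, -0.002], [0.002, 0.001, -1.0]]
contact_force: [-1.1, -0.3, -1.5]
finger_gap: 0.0233
```

```bash
cat > ring.py <<'E'
from h import *
import sys
o=robot.get_obs(); R=o['tool_rot']; t=o['tcp_pos']; print(o['time'],o['joint_positions'].round(3),t.round(4),R.round(4).tolist(),o['contact_force'].round(2),o['wrist_torque'].round(3))
w=save('wrist',sys.argv[1])
d=w['depth'];p=pts(w,d>0); l=(p-t)@R*1000
v,u=np.nonzero(d>0); f=w['frame'][v,u].astype(int)
k=(l[:,0]>20)&(l[:,0]<100)&(abs(l[:,1])<30)&(l[:,2]>-20)&(l[:,2]<50); l=l[k]; print('n',len(l))
for x in range(20,100,8):
    s=l[(l[:,0]>=x)&(l[:,0]<x+8)]
    if len(s): print(x,len(s),s.mean(0).round(1),s.min(0).round(1),s.max(0).round(1))
E
python3 ring.py w4
```

```text
9.45 [ 2.520e-01  3.150e-01  1.438e+00 -2.000e-03  1.387e+00  2.132e+00] [0.4748 0.2419 0.2854] [[0.9525, -0.3045, 0.0021], [-0.3045, -0.9525, -0.0015], [0.0025, 0.0008, -1.0]] [-1.07 -0.3  -1.46] [0.01  0.14  0.004]
n 4697
20 842 [24.1  0.   0.9] [ 20.  -11.9  -1.4] [28.  11.9 21.7]
28 776 [30.6  0.   7.7] [ 28.  -11.2  -0.5] [36.  11.3 23.3]
36 612 [40.9 -0.1 10.4] [ 36.  -14.7   7.3] [44.  14.2 13.8]
44 555 [47.6  0.1 11.1] [ 44.  -19.3   8.8] [52.  19.5 14.5]
52 462 [56.  -0.2 11.1] [ 52.  -20.4   9.1] [60.  20.4 14. ]
60 480 [64.1  0.  11.1] [ 60.3 -20.    8.8] [68.  20.1 14.5]
68 837 [72.4 -0.  11. ] [ 68.  -17.4   8.2] [76.  17.5 13.8]
76 133 [76.9 -0.  11.1] [76.1 -8.9  9. ] [77.8  9.  13.2]
```

View pics/w4.png

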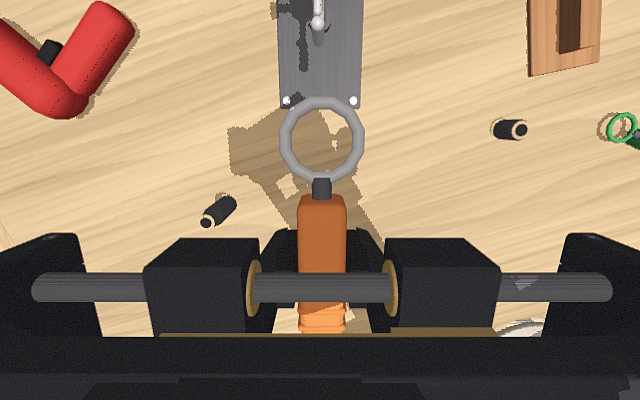

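The ring (px 321, 138) is held level and centred, with its end bar 75 mm ahead of the TCP and 12 mm below it. Moving forward over the hook.

Call:
{"name": "arm_command", "arguments": {
  "plan": [
    [1,30,-1,0,0,0,0],
    [1,55,-1,10,0,0,0],
    [1,61,-1,15,0,0,0],
    [1,61,-1,20,0,0,0],
    [1,61,-1,20,0,0,0],
    [1,61,-1,20,0,0,0]
  ]
}}

```text
time: 10.1
tcp_pos: [0.5326, 0.2246, 0.266]
tool_rot: [[0.953, -0.304, 0.002], [-0.304, -0.953, -0.001], [0.003, 0.001, -1.0]]
contact_force: [0.1, 0.2, -1.2]
finger_gap: 0.0236
```

```bash
python3 ring.py w5; python3 - <<'E'
import cv2
f=cv2.imread('pics/w5.png')[40:240,220:420]; cv2.imwrite('pics/w5c.png',cv2.resize(f,(600,600),interpolation=cv2.INTER_CUBIC))
E
```

```text
10.1 [ 1.970e-01  4.280e-01  1.328e+00 -2.000e-03  1.383e+00  2.077e+00] [0.5326 0.2246 0.266 ] [[0.9527, -0.304, 0.0024], [-0.304, -0.9527, -0.0013], [0.0027, 0.0005, -1.0]] [ 0.15  0.2  -1.23] [0.03  0.159 0.036]
n 5482
20 842 [24.1  0.   1. ] [ 20.  -11.9  -1.4] [28.  12.  21.3]
28 774 [30.6  0.1  7.7] [ 28.  -11.   -0.7] [36.  11.2 23.3]
36 609 [40.9 -0.1 10.4] [ 36.  -14.9   7.1] [44.  14.3 13.8]
44 554 [47.6  0.1 11.2] [ 44.  -19.4   8.9] [52.  19.5 15.2]
52 499 [56.2 -0.3 13.1] [ 52.  -20.3   8.8] [60.  20.4 38.9]
60 628 [63.9 -0.2 17.1] [ 60. -20.   9.] [68.  20.3 40.4]
68 936 [72.3 -0.1 13.9] [ 68.  -17.3   8.7] [76.  17.5 41.4]
76 199 [78.5 -0.4 19.9] [76.  -9.9  9.4] [83.8  9.4 40.8]
84 370 [88.1 -1.  36.7] [84.  -6.8 32.3] [92.   4.7 41.2]
92 71 [93.1 -1.1 35.8] [92.1 -6.6 33.7] [94.8  4.6 39. ]
```

View pics/w5c.png

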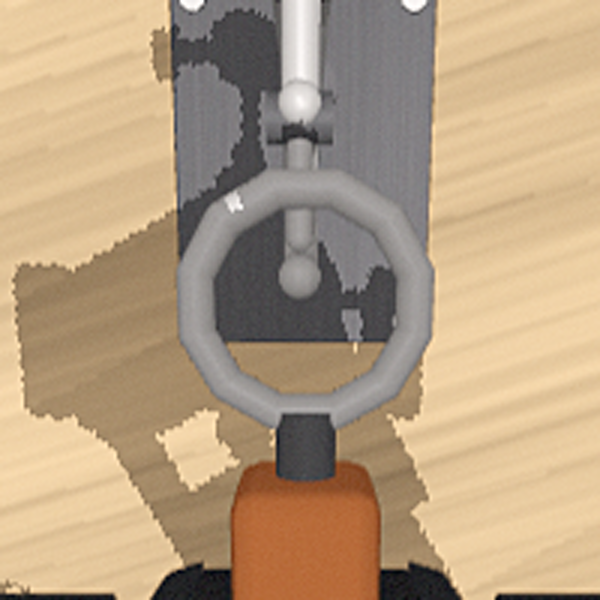

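The ring is over the hook with the tip ball (298, 278) through the hole and the end bar (305, 185) across the gate, y error about 1 mm. Pressing down slowly.

Call:
{"name": "arm_command", "arguments": {
  "plan": [
    [1,1,-1,10,0,0,0],
    [1,1,-1,20,0,0,0],
    [1,1,-1,26,0,0,0],
    [1,1,-1,32,0,0,0],
    [1,1,-1,36,0,0,0],
    [1,1,-1,40,0,0,0],
    [1,1,-1,42,0,0,0],
    [1,1,-1,42,0,0,0]
  ]
}}

```text
time: 10.95
tcp_pos: [0.5338, 0.2253, 0.2238]
tool_rot: [[0.953, -0.304, 0.002], [-0.304, -0.953, -0.001], [0.002, 0.001, -1.0]]
contact_force: [-2.4, 1.3, -1.0]
finger_gap: 0.0237
```

Call:
{"name": "arm_command", "arguments": {
  "plan": [
    [1,0,0,3,0,0,0],
    [1,0,0,6,0,0,0],
    [1,0,0,9,0,0,0],
    [1,0,0,11,0,0,0],
    [1,0,0,11,0,0,0]
  ]
}}

```text
time: 11.45
tcp_pos: [0.5338, 0.2252, 0.2124]
tool_rot: [[0.953, -0.304, 0.001], [-0.304, -0.953, -0.001], [0.001, 0.001, -1.0]]
contact_force: [-0.2, -0.3, -1.4]
finger_gap: 0.0235
```

Call:
{"name": "arm_command", "arguments": {
  "plan": [
    [1,0,0,2,0,0,0],
    [1,0,0,4,0,0,0],
    [1,0,0,5.5,0,0,0],
    [1,0,0,5.5,0,0,0],
    [1,0,0,5.5,0,0,0]
  ]
}}

```text
time: 11.95
tcp_pos: [0.5338, 0.2252, 0.2069]
tool_rot: [[0.953, -0.304, 0.001], [-0.304, -0.953, -0.001], [0.001, 0.001, -1.0]]
contact_force: [-0.2, 0.7, -0.8]
finger_gap: 0.0237
```

```bash
python3 ring.py w6; python3 - <<'E'
import cv2
f=cv2.imread('pics/w6.png')[60:220,240:400]; cv2.imwrite('pics/w6c.png',cv2.resize(f,(600,600),interpolation=cv2.INTER_CUBIC))
E
```

```text
11.95 [ 1.980e-01  4.780e-01  1.410e+00 -2.000e-03  1.252e+00  2.078e+00] [0.5338 0.2252 0.2069] [[0.9527, -0.304, 0.001], [-0.304, -0.9527, -0.0015], [0.0014, 0.0011, -1.0]] [-0.19  0.65 -0.77] [0.058 0.108 0.006]
n 5087
20 849 [24.1  0.1  1. ] [ 20.  -12.   -1.4] [28.  11.9 22.6]
28 776 [30.6  0.   7.7] [ 28.  -11.   -0.3] [35.9 11.1 23.3]
36 608 [40.9  0.  10.5] [ 36.  -14.8   6.9] [44.  14.4 14.8]
44 553 [47.6 -0.2 11.1] [ 44.  -19.5   9. ] [52.  19.5 14.7]
52 459 [56.  -0.1 11.2] [ 52.  -20.4   8.7] [60.  20.3 15. ]
60 609 [64.4  0.   8.9] [ 60. -20. -20.] [68.  20.1 23.9]
68 874 [72.1 -0.   6.6] [ 68.  -17.4 -20. ] [76.  17.3 23.3]
76 244 [79.3 -0.  -5.3] [ 76.   -9.4 -20. ] [84.   9.  24.6]
84 84 [85.2 -0.2 -6.4] [ 84.   -6.2 -19.9] [88.6  5.7 21.5]
92 31 [98.5  0.1 -4.1] [ 92.5  -6.1 -19.9] [100.    5.2   2.1]
```

View pics/w6c.png

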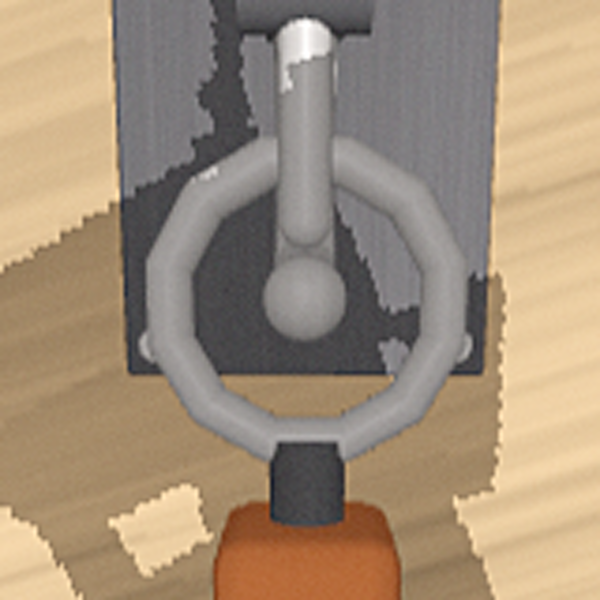

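The gate bar (305, 120-235) now lies over the ring's end bar, so it has snapped shut behind it. Now the tug, rising in small steps.

Call:
{"name": "arm_command", "arguments": {
  "plan": [
    [1,0,0,-6,0,0,0],
    [1,0,0,-12,0,0,0],
    [1,0,0,-17,0,0,0],
    [1,0,0,-21,0,0,0],
    [1,0,0,-22,0,0,0],
    [1,0,0,-22,0,0,0]
  ]
}}

```text
time: 12.6
tcp_pos: [0.5338, 0.2252, 0.2291]
tool_rot: [[0.953, -0.304, 0.001], [-0.304, -0.953, -0.001], [0.002, 0.001, -1.0]]
contact_force: [-0.7, 0.5, -1.3]
finger_gap: 0.0235
```

Call:
{"name": "arm_command", "arguments": {
  "plan": [
    [1,0,0,-1,0,0,0],
    [1,0,0,-2,0,0,0],
    [1,0,0,-2,0,0,0]
  ]
}}

```text
time: 12.9
tcp_pos: [0.5338, 0.2252, 0.2311]
tool_rot: [[0.953, -0.304, 0.001], [-0.304, -0.953, -0.001], [0.002, 0.001, -1.0]]
contact_force: [-0.4, -0.4, -1.1]
finger_gap: 0.0237
```

Call:
{"name": "arm_command", "arguments": {
  "plan": [
    [1,0,0,-1,0,0,0],
    [1,0,0,-1,0,0,0]
  ]
}}

```text
time: 13.1
tcp_pos: [0.5339, 0.2252, 0.2322]
tool_rot: [[0.953, -0.304, 0.002], [-0.304, -0.953, -0.001], [0.002, 0.001, -1.0]]
contact_force: [-0.7, 0.0, -1.0]
finger_gap: 0.0237
```

Call:
{"name": "arm_command", "arguments": {
  "plan": [
    [1,0,0,-1,0,0,0],
    [1,0,0,-1,0,0,0]
  ]
}}

```text
time: 13.3
tcp_pos: [0.5339, 0.2252, 0.2333]
tool_rot: [[0.953, -0.304, 0.002], [-0.304, -0.953, -0.001], [0.002, 0.001, -1.0]]
contact_force: [-0.5, -0.3, -1.2]
finger_gap: 0.0237
```

```bash
python3 -c "
from h import *
o=robot.get_obs();print(o['tcp_pos'],o['contact_force'],o['wrist_torque'])"
```

```text
[0.53385224 0.22521961 0.2332984 ] [-0.46845322 -0.31763619 -1.206383  ] [ 0.00779592  0.22439216 -0.01001711]
```

Call:
{"name": "arm_command", "arguments": {
  "plan": [
    [1,0,0,-1,0,0,0],
    [1,0,0,-1,0,0,0]
  ]
}}

```text
time: 13.5
tcp_pos: [0.5337, 0.2252, 0.234]
tool_rot: [[0.953, -0.304, 0.001], [-0.304, -0.953, -0.001], [0.001, 0.001, -1.0]]
contact_force: [0.6, 0.1, -3.6]
finger_gap: 0.0236
```

Call:
{"name": "arm_command", "arguments": {
  "plan": [
    [1,0,0,-0.7,0,0,0],
    [1,0,0,-0.7,0,0,0]
  ]
}}

```text
time: 13.7
tcp_pos: [0.5337, 0.2252, 0.2344]
tool_rot: [[0.953, -0.304, 0.0], [-0.304, -0.953, -0.001], [0.001, 0.001, -1.0]]
contact_force: [1.5, 1.0, -4.9]
finger_gap: 0.0238
```

Call:
{"name": "arm_command", "arguments": {
  "plan": [
    [1,0,0,-0.6,0,0,0],
    [1,0,0,-0.6,0,0,0],
    [1,0,0,-0.6,0,0,0]
  ]
}}

```text
time: 14.0
tcp_pos: [0.5336, 0.2252, 0.2348]
tool_rot: [[0.953, -0.304, -0.0], [-0.304, -0.953, -0.002], [0.0, 0.001, -1.0]]
contact_force: [1.9, -0.1, -5.5]
finger_gap: 0.0232
```

```bash
python3 -c "
from h import *
o=robot.get_obs();print(o['tcp_pos'],o['contact_force'],o['wrist_torque'])"
```

```text
[0.53360918 0.22516243 0.23482078] [ 1.94031514 -0.09834067 -5.53013513] [0.21313618 0.21536735 0.05954814]
```

Call:
{"name": "arm_command", "arguments": {
  "plan": [
    [1,0,0,-0.8,0,0,0],
    [1,0,0,-0.8,0,0,0],
    [1,0,0,-0.8,0,0,0]
  ]
}}

```text
time: 14.3
tcp_pos: [0.5335, 0.2251, 0.2353]
tool_rot: [[0.953, -0.304, -0.001], [-0.304, -0.953, -0.002], [-0.0, 0.002, -1.0]]
contact_force: [2.2, 0.8, -8.2]
finger_gap: 0.0235
```

The tug reached about 4.5-7 N against the gate, net of the tool's weight, and it held. Lowering again.

Call:
{"name": "arm_command", "arguments": {
  "plan": [
    [1,0,0,5,0,0,0],
    [1,0,0,12,0,0,0],
    [1,0,0,19,0,0,0],
    [1,0,0,24,0,0,0],
    [1,0,0,24,0,0,0],
    [1,0,0,24,0,0,0]
  ]
}}

```text
time: 14.9
tcp_pos: [0.5336, 0.2251, 0.2114]
tool_rot: [[0.953, -0.304, -0.001], [-0.304, -0.953, -0.002], [-0.0, 0.002, -1.0]]
contact_force: [-0.1, 0.0, -0.5]
finger_gap: 0.0235
```

```bash
python3 ring.py w7; python3 - <<'E'
import numpy as np
from scipy.spatial.transform import Rotation as Ro
# rotation about ring bar (tool frame offset c), pitch about tool y
c=np.array([74.8,0,13.])
for a in range(0,91,8):
  for s in (1,-1):
    th=s*np.radians(a); R=Ro.from_rotvec([0,th,0]).as_matrix(); print(a,s,round(th,3),(c-R@c).round(1), end=' | ')
  print()
E
```

```text
14.9 [ 1.980e-01  4.740e-01  1.404e+00 -1.000e-03  1.264e+00  2.078e+00] [0.5336 0.2251 0.2114] [[0.9527, -0.3041, -0.0005], [-0.3041, -0.9527, -0.0015], [-0.0, 0.0016, -1.0]] [-0.12  0.02 -0.46] [0.038 0.194 0.019]
n 6703
20 844 [24.1 -0.   1. ] [ 20.  -11.9  -1.5] [28.  12.1 22.8]
28 777 [30.6  0.1  7.6] [ 28.  -11.1  -1.2] [35.9 11.3 22.8]
36 606 [40.9 -0.1 10.5] [ 36.  -14.7   6.3] [44.  14.3 14.6]
44 552 [47.6 -0.1 11.2] [ 44.  -19.5   8.5] [52.  19.4 14.7]
52 575 [56.6 -0.2  5.2] [ 52.  -20.4 -20. ] [60.  20.4 14.1]
60 866 [64.  -0.1  1.4] [ 60. -20. -20.] [68.  20.2 28.4]
68 1062 [72.1 -0.1  3.2] [ 68.  -17.4 -17.7] [76.  17.5 29.2]
76 442 [79.6 -0.2 -8.9] [ 76.   -8.9 -18.1] [84.   9.5 28.9]
84 855 [ 87.4  -0.3 -16.3] [ 84.   -6.3 -20. ] [92.   5.7 26.2]
92 124 [ 94.   -0.1 -14.7] [ 92.   -6.3 -20. ] [100.    5.7   5.6]
0 1 0.0 [0. 0. 0.] | 0 -1 -0.0 [0. 0. 0.] | 
8 1 0.14 [-1.1  0.  10.5] | 8 -1 -0.14 [  2.5   0.  -10.3] | 
16 1 0.279 [-0.7  0.  21.1] | 16 -1 -0.279 [  6.5   0.  -20.1] | 
24 1 0.419 [ 1.2  0.  31.5] | 24 -1 -0.419 [ 11.8   0.  -29.3] | 
32 1 0.559 [ 4.5  0.  41.6] | 32 -1 -0.559 [ 18.3   0.  -37.7] | 
40 1 0.698 [ 9.1  0.  51.1] | 40 -1 -0.698 [ 25.9   0.  -45. ] | 
48 1 0.838 [15.1  0.  59.9] | 48 -1 -0.838 [ 34.4   0.  -51.3] | 
56 1 0.977 [22.2  0.  67.7] | 56 -1 -0.977 [ 43.7   0.  -56.3] | 
64 1 1.117 [30.3  0.  74.5] | 64 -1 -1.117 [ 53.7   0.  -59.9] | 
72 1 1.257 [39.3  0.  80.1] | 72 -1 -1.257 [ 64.    0.  -62.2] | 
80 1 1.396 [49.   0.  84.4] | 80 -1 -1.396 [ 74.6   0.  -62.9] | 
88 1 1.536 [59.2  0.  87.3] | 88 -1 -1.536 [ 85.2   0.  -62.2] |
```

The ring is still level in the grip. Next I'll swing the tool down about the ring bar, in stages.

Call:
{"name": "arm_command", "arguments": {
  "plan": [
    [1,-0.6,0,5,0,0.07,0],
    [1,-1.1,0,10.5,0,0.14,0],
    [1,-1,0,15.8,0,0.21,0],
    [1,-0.7,0,21.1,0,0.279,0],
    [1,0.1,0,26.3,0,0.349,0],
    [1,1.2,0,31.5,0,0.419,0],
    [1,1.2,0,31.5,0,0.419,0]
  ]
}}

```text
time: 15.65
tcp_pos: [0.5337, 0.225, 0.1795]
tool_rot: [[0.871, -0.303, 0.386], [-0.276, -0.953, -0.125], [0.406, 0.002, -0.914]]
contact_force: [-0.3, -0.3, -1.4]
finger_gap: 0.0238
```

```bash
cat > st.py <<'E'
from h import *
o=robot.get_obs();R=o['tool_rot'];t=o['tcp_pos']
b=t+R@[.0748,0,.0123]; c=np.array([.6044,.2023]); a=np.deg2rad(-17.6); X=np.array([np.cos(a),np.sin(a)]);Y=np.array([-X[1],X[0]])
print(o['time'],o['joint_positions'].round(3),'bar x,y,z rel pin mm',((b[:2]-c)@X*1e3).round(1),((b[:2]-c)@Y*1e3).round(1),((b[2]-.2258)*1e3).round(1),o['contact_force'].round(2))
print('tool x tilt',np.degrees(np.arcsin(R[2,0])).round(1),'tcp',t.round(4))
# next: pitch about tool y so that bar goes to (0,0,-30)
tgt=np.r_[c,.2258-.028]
E
python3 st.py
```

```text
15.65 [ 0.286  0.396  1.669 -0.342  0.754  2.377] bar x,y,z rel pin mm -0.9 0.3 -27.2 [-0.33 -0.34 -1.39]
tool x tilt 24.0 tcp [0.5337 0.225  0.1795]
```

```bash
cat > ik.py <<'E'
from h import *
from scipy.spatial.transform import Rotation as Ro
E=lambda s,a: Ro.from_euler(s,a)
def fk(q,s=1): return E('z',q[0])*E('y',q[1]+q[2])*E('z',s*q[3])*E('y',q[4])*E('z',q[5]+np.pi/2)
o=robot.get_obs();q=o['joint_positions'];R=Ro.from_matrix(o['tool_rot'])
for s in (1,-1): print(s,np.degrees((fk(q,s).inv()*R).magnitude()))
# predicted wrist joints for further pitch p (deg from level) and yaw change w
q1,q23=q[0],q[1]+q[2]
for w in (0,10,20,30):
  for p in (24,40,50,60,70,80):
    L=E('z',np.radians(w))*Ro.from_matrix(np.array([[.9527,-.3041,0],[-.3041,-.9527,0],[0,0,-1.]]))*E('y',np.radians(p))
    M=(E('z',q1+.002*(p-24))*E('y',q23+.004*(p-24))).inv()*L*E('z',-np.pi/2)
    print(w,p,M.as_euler('ZYZ').round(2))
E
python3 ik.py
```

```text
1 1.9806775000527243e-14
-1 39.13540136825562
0 24 [-0.34  0.75  2.38]
0 40 [-0.79  0.56  2.79]
0 50 [-1.19  0.52 -3.13]
0 60 [-1.58  0.57 -2.76]
0 70 [-1.88  0.68 -2.48]
0 80 [-2.09  0.83 -2.3 ]
10 24 [-0.26  0.71  2.16]
10 40 [-0.69  0.46  2.56]
10 50 [-1.17  0.39  3.03]
10 60 [-1.7   0.43 -2.74]
10 70 [-2.06  0.55 -2.39]
10 80 [-2.28  0.72 -2.19]
20 24 [-0.16  0.67  1.92]
20 40 [-0.5   0.38  2.26]
20 50 [-1.09  0.26  2.84]
20 60 [-1.89  0.29 -2.65]
20 70 [-2.32  0.44 -2.22]
20 80 [-2.51  0.63 -2.04]
30 24 [-0.05  0.66  1.67]
30 40 [-0.21  0.32  1.85]
30 50 [-0.74  0.14  2.39]
30 60 [-2.29  0.17 -2.34]
30 70 [-2.69  0.36 -1.94]
30 80 [-2.8   0.57 -1.83]
```

```bash
cat >> ik.py <<'E'
print('---')
a0=np.deg2rad(-17.6); c=np.array([.6044,.2023,.2258]); Rt=R.as_matrix(); t=o['tcp_pos']; off=np.array([.0748,0,.0123])
R0=Ro.from_matrix(np.array([[np.cos(a0),np.sin(a0),0],[np.sin(a0),-np.cos(a0),0],[0,0,-1.]]))
for p,w,z in [(29,2,-27),(34,5,-28),(39,8,-29),(44,12,-30),(44,12,-34)]:
    T=E('z',np.radians(w))*R0*E('y',np.radians(p)); b=c+[0,0,z/1000]
    tc=b-T.apply(off); print(p,w,z,'shift',(Rt.T@(tc-t)*1e3).round(1),'turn',(R.inv()*T).as_rotvec().round(3))
E
python3 ik.py | sed -n '/---/,$p'
```

```text
---
29 2 -27 shift [0.2 2.8 6.8] turn [ 0.018  0.088 -0.031]
34 5 -28 shift [-0.3  6.3 14.4] turn [ 0.045  0.175 -0.076]
39 8 -29 shift [ 0.1  9.4 22.1] turn [ 0.076  0.262 -0.119]
44 12 -30 shift [ 1.2 13.2 29.9] turn [ 0.12   0.349 -0.174]
44 12 -34 shift [-0.4 13.2 33.5] turn [ 0.12   0.349 -0.174]
```

Call:
{"name": "arm_command", "arguments": {
  "plan": [
    [1,0.2,1.5,3.5,0.01,0.044,-0.015],
    [1,0.2,2.8,6.8,0.018,0.088,-0.031],
    [1,0,4.5,10.6,0.03,0.13,-0.053],
    [1,-0.3,6.3,14.4,0.045,0.175,-0.076],
    [1,0,7.9,18.2,0.06,0.22,-0.098],
    [1,0.1,9.4,22.1,0.076,0.262,-0.119],
    [1,0.6,11.3,26,0.098,0.305,-0.146],
    [1,1.2,13.2,29.9,0.12,0.349,-0.174],
    [1,0.4,13.2,31.7,0.12,0.349,-0.174],
    [1,-0.4,13.2,33.5,0.12,0.349,-0.174],
    [1,-0.4,13.2,33.5,0.12,0.349,-0.174]
  ]
}}

```text
time: 16.75
tcp_pos: [0.5463, 0.207, 0.1568]
tool_rot: [[0.725, -0.096, 0.682], [-0.071, -0.995, -0.065], [0.685, -0.001, -0.729]]
contact_force: [0.1, -0.3, -0.9]
finger_gap: 0.0236
```

```bash
python3 st.py; cat > arc.py <<'E'
from h import *
o=robot.get_obs();R=o['tool_rot'];t=o['tcp_pos'];off=np.array([.0748,0,.0123]);b=t+R@off
g=R@[0,0,.006]+t   # pivot: grasp point
v=g-b; ax=R[:,1]
from scipy.spatial.transform import Rotation as Ro
for d in range(0,31,3):
    n=b+Ro.from_rotvec(ax*np.radians(d)).apply(v); print(d,((R.T@(n-g))*1e3).round(1),'world',((n-g)*1e3).round(1))
E
python3 arc.py
```

```text
16.75 [ 0.252  0.379  1.906 -1.065  0.269  2.879] bar x,y,z rel pin mm 4.8 0.1 -26.7 [ 0.07 -0.33 -0.93]
tool x tilt 43.2 tcp [0.5463 0.207  0.1568]
0 [0. 0. 0.] world [0. 0. 0.]
3 [-0.2 -0.   3.9] world [ 2.5 -0.2 -3. ]
6 [-0.2 -0.   7.9] world [ 5.2 -0.5 -5.9]
9 [-0.1 -0.  11.8] world [ 8.  -0.8 -8.6]
12 [ 0.3 -0.  15.7] world [ 10.9  -1.  -11.2]
15 [ 0.9 -0.  19.6] world [ 14.   -1.3 -13.6]
18 [ 1.7 -0.  23.4] world [ 17.2  -1.6 -15.9]
21 [ 2.7 -0.  27.2] world [ 20.5  -2.  -18. ]
24 [ 3.9  0.  31. ] world [ 23.9  -2.3 -19.9]
27 [ 5.3  0.  34.6] world [ 27.5  -2.6 -21.6]
30 [ 6.9 -0.  38.2] world [ 31.1  -3.  -23.2]
```

Joint 6 is almost at its 2.88 limit, so I'll back off in pitch before anything else.

Call:
{"name": "arm_command", "arguments": {
  "plan": [
    [1,-1.5,0,-2,0,-0.03,0],
    [1,-3,0,-4,0,-0.06,0],
    [1,-4.7,0,-6.5,0,-0.1,0],
    [1,-4.7,0,-6.5,0,-0.1,0],
    [1,-4.7,0,-6.5,0,-0.1,0]
  ]
}}

```text
time: 17.25
tcp_pos: [0.5386, 0.2079, 0.1585]
tool_rot: [[0.789, -0.097, 0.606], [-0.077, -0.995, -0.058], [0.609, -0.001, -0.793]]
contact_force: [-0.6, 0.1, -1.8]
finger_gap: 0.0234
```

```bash
python3 st.py; python3 arc.py
```

```text
17.25 [ 0.245  0.364  1.872 -0.647  0.344  2.465] bar x,y,z rel pin mm 1.0 -0.7 -31.5 [-0.56  0.14 -1.79]
tool x tilt 37.5 tcp [0.5386 0.2079 0.1585]
0 [0. 0. 0.] world [0. 0. 0.]
3 [-0.2 -0.   3.9] world [ 2.2 -0.2 -3.2]
6 [-0.2  0.   7.9] world [ 4.6 -0.4 -6.4]
9 [-0.1 -0.  11.8] world [ 7.1 -0.7 -9.4]
12 [ 0.3  0.  15.7] world [  9.8  -0.9 -12.2]
15 [ 0.9  0.  19.6] world [ 12.6  -1.2 -15. ]
18 [ 1.7  0.  23.4] world [ 15.6  -1.5 -17.5]
21 [ 2.7 -0.  27.2] world [ 18.6  -1.8 -19.9]
24 [ 3.9  0.  31. ] world [ 21.9  -2.1 -22.2]
27 [ 5.3 -0.  34.6] world [ 25.2  -2.4 -24.2]
30 [ 6.9  0.  38.2] world [ 28.6  -2.8 -26.1]
```

Call:
{"name": "arm_command", "arguments": {
  "plan": [
    [1,0,0,0,0,0,0],
    [1,-0.5,0,3,0,0,0],
    [1,-1,0,6,0,0,0],
    [1,-2,0,9,0,0,0],
    [1,-2.5,0,12,0,0,0],
    [1,-3,0,15,0,0,0],
    [1,-3,0,18,0,0,0],
    [1,-3,0,18,0,0,0]
  ],
  "grip_force": 4
}}

```text
time: 18.05
tcp_pos: [0.5476, 0.207, 0.1424]
tool_rot: [[0.789, -0.097, 0.607], [-0.078, -0.995, -0.058], [0.61, -0.001, -0.793]]
contact_force: [2.3, 0.1, 0.2]
finger_gap: 0.0238
```

```bash
python3 st.py; python3 ring.py w8|tail -11; python3 - <<'E'
import cv2
f=cv2.imread('pics/w8.png')[20:340,160:480]; cv2.imwrite('pics/w8c.png',cv2.resize(f,(600,600),interpolation=cv2.INTER_CUBIC))
E
```

```text
18.05 [ 0.238  0.406  1.863 -0.701  0.315  2.517] bar x,y,z rel pin mm 9.8 1.2 -47.6 [2.26 0.08 0.23]
tool x tilt 37.6 tcp [0.5476 0.207  0.1424]
n 6756
20 1001 [24.5 -0.2 -3.1] [ 20.  -12.1  -6.5] [28.  11.8 16.8]
28 727 [30.5 -0.1  5. ] [ 28.  -11.6  -2.2] [36.  11.4 19. ]
36 733 [40.8 -0.2  2.5] [ 36.  -15.5  -0. ] [44.  15.1  6.7]
44 604 [47.8 -0.2  1.7] [ 44.  -20.   -1.3] [52.  19.6  6.1]
52 498 [56.  -0.3 -0. ] [ 52.  -20.5  -2.7] [59.8 20.2  3.6]
60 959 [64.3 -1.3 -5.9] [ 60.1 -20.3 -20. ] [68.  20.   3.6]
68 758 [71.5  2.2 -3. ] [ 68.  -16.7 -19.8] [75.9 16.3  5.6]
76 251 [80.4  2.3  3. ] [76.  -0.4 -4.5] [84.   6.5  7.6]
84 406 [88.3  2.5 -1.2] [84.  -0.4 -7.1] [91.9  6.   6.9]
92 819 [96.3  5.7  6.5] [ 92.   -0.8 -17.7] [100.   17.7  50. ]
```

View pics/w8c.png

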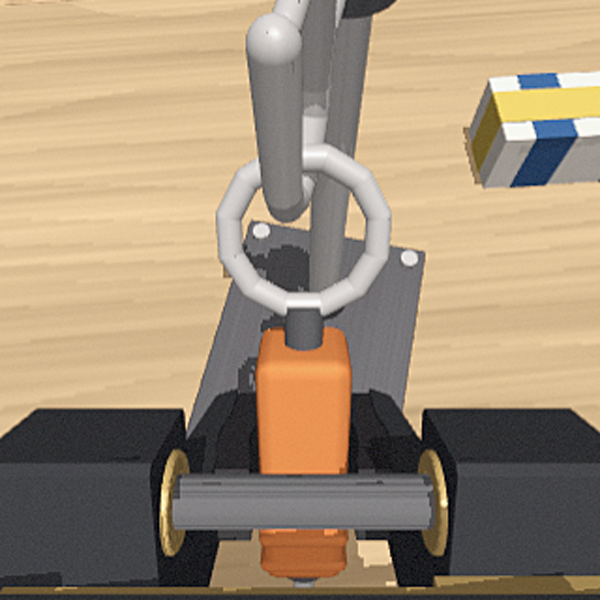

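The ring hangs in the hook bottom (px 310, 150) and the tool has turned about 10° in the light grip as intended. Continuing along the arc.

Call:
{"name": "arm_command", "arguments": {
  "plan": [
    [1,0.5,0,4,0,0,0],
    [1,1.2,0,7,0,0,0],
    [1,2,0,10,0,0,0],
    [1,3,0,13,0,0,0],
    [1,4,0,16,0,0,0],
    [1,4,0,16,0,0,0]
  ]
}}

```text
time: 18.7
tcp_pos: [0.5606, 0.2057, 0.1321]
tool_rot: [[0.789, -0.097, 0.607], [-0.078, -0.995, -0.058], [0.61, -0.001, -0.793]]
contact_force: [2.5, 0.4, 2.1]
finger_gap: 0.0238
```

```bash
python3 st.py; python3 ring.py w9|tail -11
```

```text
18.7 [ 0.229  0.443  1.839 -0.716  0.301  2.527] bar x,y,z rel pin mm 22.6 3.9 -57.9 [2.47 0.4  2.05]
tool x tilt 37.6 tcp [0.5606 0.2057 0.1321]
n 6955
20 1220 [24.2 -0.2 -5.9] [ 20.  -12.3 -11.2] [28.  11.9  8.8]
28 626 [31.1 -0.2 -0.9] [ 28.  -11.7  -9.3] [36.  11.4 12.6]
36 953 [40.  -0.2 -7.1] [ 36.  -17.  -10.6] [44.  16.8  1.7]
44 628 [ 47.9  -0.3 -10.7] [ 44.  -20.5 -14.3] [52.  20.  -4.9]
52 646 [ 56.2  -0.1 -14.7] [ 52.  -20.6 -18.6] [ 59.9  20.2 -10.5]
60 964 [ 64.2   0.7 -17.8] [ 60.  -19.6 -20. ] [ 67.8  18.8 -11.4]
68 312 [ 71.6   3.1 -16.2] [ 68.  -13.4 -20. ] [76.  13.  -8.6]
76 636 [80.5  5.6  6.2] [ 76.   -0.4 -18.8] [84.  18.  49.9]
84 506 [87.3  9.4 17.4] [ 84.   -0.4 -20. ] [92.  18.4 47.3]
92 464 [96.3 12.4 21.8] [ 92.    6.2 -20. ] [100.   18.3  39.6]
```

The tool is now about 62° down (28° off plumb). Releasing and backing away along the fingers.

Call:
{"name": "arm_command", "arguments": {
  "plan": [
    [0.6,0,0,0,0,0,0],
    [0,0,0,0,0,0,0],
    [0,0,0,0,0,0,0],
    [0,0,0,-10,0,0,0],
    [0,0,0,-40,0,0,0],
    [0,0,0,-80,0,0,0],
    [0,0,0,-120,0,0,0],
    [0,0,0,-150,0,0,0],
    [0,0,0,-150,0,0,0],
    [0,0,0,-150,0,0,0],
    [0,0,0,-150,0,0,0],
    [0,0,0,-150,0,0,0],
    [0,0,0,-150,0,0,0],
    [0,0,0,-150,0,0,0],
    [0,0,0,-150,0,0,0],
    [0,0,0,-150,0,0,0],
    [0,0,0,-150,0,0,0],
    [0,0,0,-150,0,0,0],
    [0,0,0,-150,0,0,0],
    [0,0,0,-150,0,0,0]
  ]
}}

```text
time: 20.75
tcp_pos: [0.4695, 0.2144, 0.2511]
tool_rot: [[0.789, -0.097, 0.607], [-0.078, -0.995, -0.058], [0.61, -0.001, -0.793]]
contact_force: [-0.2, -0.1, 0.5]
finger_gap: 0.0883
```

Call:
{"name": "arm_command", "arguments": {
  "plan": [
    [0,0,0,0,0,0,0],
    [0,0,0,0,0,0,0],
    [0,0,0,0,0,0,0],
    [0,0,0,0,0,0,0],
    [0,0,0,0,0,0,0],
    [0,0,0,0,0,0,0],
    [0,0,0,0,0,0,0],
    [0,0,0,0,0,0,0],
    [0,0,0,0,0,0,0],
    [0,0,0,0,0,0,0],
    [0,0,0,0,0,0,0],
    [0,0,0,0,0,0,0],
    [0,0,0,0,0,0,0],
    [0,0,0,0,0,0,0],
    [0,0,0,0,0,0,0],
    [0,0,0,0,0,0,0],
    [0,0,0,0,0,0,0],
    [0,0,0,0,0,0,0],
    [0,0,0,0,0,0,0],
    [0,0,0,0,0,0,0]
  ]
}}

```text
time: 22.75
tcp_pos: [0.4695, 0.2145, 0.2511]
tool_rot: [[0.789, -0.097, 0.607], [-0.078, -0.995, -0.058], [0.61, -0.001, -0.793]]
contact_force: [0.1, -0.2, 0.5]
finger_gap: 0.0883
```

```bash
cat > hang.py <<'E'
from h import *
import sys
def look(n):
    w=save('wrist',n); d=w['depth'];v,u=np.nonzero(d>0);p=pts(w,d>0);f=w['frame'][v,u].astype(int)
    k=(f[:,0]>f[:,2]+70)&(f[:,0]>f[:,1]*1.4)&(abs(p[:,0]-.6)<.1)&(abs(p[:,1]-.2)<.08)&(p[:,2]>.04)&(p[:,2]<.2)
    q=p[k]; m=q.mean(0); s=np.linalg.svd(q-m,full_matrices=False)[2][0]; s=s*np.sign(s[2]); return len(q),m.round(4),s.round(3),np.degrees(np.arccos(s[2])).round(1)
for i in range(8): print(robot.get_obs()['time'],*look(sys.argv[1]))
E
python3 hang.py w10
```

```text
22.75 1047 [0.594  0.2029 0.1186] [0.084 0.001 0.996] 4.8
22.8 1026 [0.5953 0.2038 0.1184] [ 0.066 -0.005  0.998] 3.8
22.85 990 [0.5971 0.2047 0.1183] [ 0.042 -0.012  0.999] 2.5
22.9 960 [0.599  0.2054 0.1188] [ 0.023 -0.02   1.   ] 1.8
22.95 936 [0.6003 0.2057 0.1187] [ 0.004 -0.027  1.   ] 1.5
23.0 929 [0.6006 0.2054 0.1187] [-0.001 -0.02   1.   ] 1.1
23.05 934 [0.6    0.2048 0.1188] [ 0.008 -0.011  1.   ] 0.8
23.1 967 [0.5987 0.2039 0.1186] [ 0.026 -0.008  1.   ] 1.6
```

View pics/w10.png

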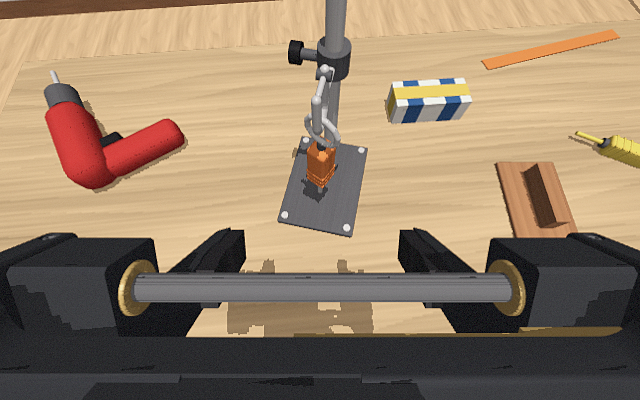

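The screwdriver (px 320, 165) hangs by its ring under the hook and swings only a few degrees. I'll wait 6 s and check again.

Call:
{"name": "arm_command", "arguments": {
  "plan": [
    [0,0,0,0,0,0,0],
    [0,0,0,0,0,0,0],
    [0,0,0,0,0,0,0],
    [0,0,0,0,0,0,0],
    [0,0,0,0,0,0,0],
    [0,0,0,0,0,0,0],
    [0,0,0,0,0,0,0],
    [0,0,0,0,0,0,0],
    [0,0,0,0,0,0,0],
    [0,0,0,0,0,0,0],
    [0,0,0,0,0,0,0],
    [0,0,0,0,0,0,0],
    [0,0,0,0,0,0,0],
    [0,0,0,0,0,0,0],
    [0,0,0,0,0,0,0],
    [0,0,0,0,0,0,0],
    [0,0,0,0,0,0,0],
    [0,0,0,0,0,0,0],
    [0,0,0,0,0,0,0],
    [0,0,0,0,0,0,0]
  ]
}}

```text
time: 25.15
tcp_pos: [0.4694, 0.2145, 0.2511]
tool_rot: [[0.789, -0.097, 0.607], [-0.078, -0.995, -0.058], [0.61, -0.001, -0.793]]
contact_force: [-0.2, 0.3, 0.9]
finger_gap: 0.0882
```

Call:
{"name": "arm_command", "arguments": {
  "plan": [
    [0,0,0,0,0,0,0],
    [0,0,0,0,0,0,0],
    [0,0,0,0,0,0,0],
    [0,0,0,0,0,0,0],
    [0,0,0,0,0,0,0],
    [0,0,0,0,0,0,0],
    [0,0,0,0,0,0,0],
    [0,0,0,0,0,0,0],
    [0,0,0,0,0,0,0],
    [0,0,0,0,0,0,0],
    [0,0,0,0,0,0,0],
    [0,0,0,0,0,0,0],
    [0,0,0,0,0,0,0],
    [0,0,0,0,0,0,0],
    [0,0,0,0,0,0,0],
    [0,0,0,0,0,0,0],
    [0,0,0,0,0,0,0],
    [0,0,0,0,0,0,0],
    [0,0,0,0,0,0,0],
    [0,0,0,0,0,0,0]
  ]
}}

```text
time: 27.15
tcp_pos: [0.4694, 0.2145, 0.2511]
tool_rot: [[0.789, -0.097, 0.607], [-0.078, -0.995, -0.058], [0.61, -0.001, -0.793]]
contact_force: [-0.7, -1.0, 0.4]
finger_gap: 0.0879
```

Call:
{"name": "arm_command", "arguments": {
  "plan": [
    [0,0,0,0,0,0,0],
    [0,0,0,0,0,0,0],
    [0,0,0,0,0,0,0],
    [0,0,0,0,0,0,0],
    [0,0,0,0,0,0,0],
    [0,0,0,0,0,0,0],
    [0,0,0,0,0,0,0],
    [0,0,0,0,0,0,0],
    [0,0,0,0,0,0,0],
    [0,0,0,0,0,0,0],
    [0,0,0,0,0,0,0],
    [0,0,0,0,0,0,0],
    [0,0,0,0,0,0,0],
    [0,0,0,0,0,0,0],
    [0,0,0,0,0,0,0],
    [0,0,0,0,0,0,0],
    [0,0,0,0,0,0,0],
    [0,0,0,0,0,0,0],
    [0,0,0,0,0,0,0],
    [0,0,0,0,0,0,0]
  ]
}}

```text
time: 29.15
tcp_pos: [0.4695, 0.2145, 0.2511]
tool_rot: [[0.789, -0.097, 0.607], [-0.078, -0.995, -0.058], [0.61, -0.001, -0.793]]
contact_force: [-0.3, -0.2, -1.1]
finger_gap: 0.0883
```

```bash
python3 hang.py w11; python3 - <<'E'
import cv2
f=cv2.imread('pics/w11.png')[40:240,240:400]; cv2.imwrite('pics/w11c.png',cv2.resize(f,(480,600),interpolation=cv2.INTER_CUBIC))
E
```

```text
29.15 988 [0.5975 0.2036 0.1184] [0.039 0.002 0.999] 2.2
29.2 985 [0.5975 0.2036 0.1185] [0.038 0.003 0.999] 2.2
29.25 988 [0.5975 0.2036 0.1184] [0.04  0.001 0.999] 2.3
29.3 990 [0.5975 0.2036 0.1185] [0.04  0.002 0.999] 2.3
29.35 991 [0.5975 0.2036 0.1185] [ 0.037 -0.     0.999] 2.1
29.4 990 [0.5975 0.2036 0.1184] [0.04  0.002 0.999] 2.3
29.45 990 [0.5975 0.2036 0.1184] [0.04  0.001 0.999] 2.3
29.5 991 [0.5974 0.2035 0.1184] [0.037 0.001 0.999] 2.1
```

View pics/w11c.png

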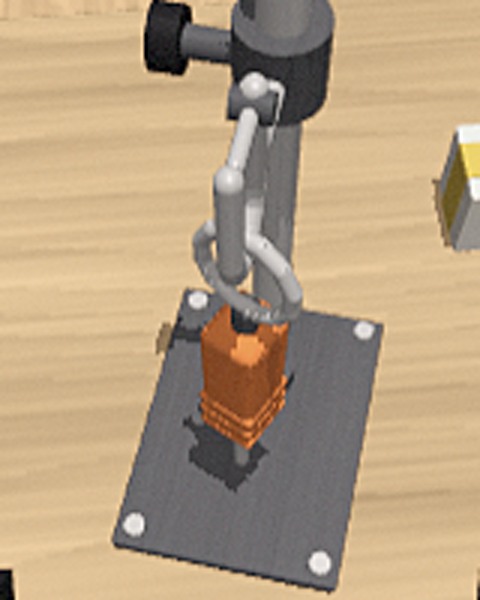

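The driver hangs still (about 2° from plumb, no motion over 0.35 s). The gate bar (px 240, 145) is shut from pin to tip, above the ring. Handing in.

```bash
python3 -c "
from h import *
print(robot.job_done())"
```

```text
the job is handed in; nothing more can be done
None
```

The ringed screwdriver is hanging on the snap hook, and I handed the job in at about 29.5 s of the 72 s; no verdict is reported.

- **Gate:** I pressed the ring's end bar down through the gate. The wrist picture then showed the gate shut above it.
- **Tug:** I pulled up level against the shut gate with roughly 4.5 to 7 N, net of the tool's weight. That is at or a little over the half kilogram asked for, and the gate held.
- **Lowering and release:** I turned the tool down about the ring, let it pivot further in a light grip, then released it about 28° from straight down.
- **Last checks:** It hangs about 2° from straight down, with no measurable motion over 0.35 s. The gate looks shut, and the open gripper is well clear.

**Unplanned:** joint 6 came to 2.879 of its 2.88 rad limit while I was turning the tool down. I backed off, so the arm could not turn it all the way to vertical and the pivot in the grip did the rest.

The gate angle could only be judged from the pictures. I sent no motion near the other tools, but I did not re-measure their positions at the end.

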